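# Set the toy sanitiser to the ring programme and start it

### The job

Set the toy sanitiser for stacking rings: with the fingertips, gently push the upright tab on the big round selector round until its pointer points at the middle of the ring symbol. Then, and only then, press the round start button fully down and let it come back up. Only push and press: pinch or pick up nothing, and leave the toys round about where they stand.

Things in the scene. Friction and masses are not known exactly. Their poses are not given: they have to be found in the camera images.
- unit: the toy sanitiser, fixed to the table: a white flat deck 260 mm (x) by 460 mm (y), 70 mm high, carrying the selector and the start button, with a grey open tub of toys along its far (+x) edge, rim 104 mm above the table, tub x from 132 to 282 mm. Origin on the table under the selector's axis; its -x side faces the robot when not yawed, z up.
- selector (a joint): turn of the selector about its vertical axis, rad, growing counter-clockwise seen from above; at 0 the tab and pointer point along the unit's -x (to the robot); stops at -2.6 and +2.6, so it cannot be taken right round. No detents: it stays where it is left; turning takes about 0.12 N m (about 2 N at the tab).
- selector_axis (a point): centre of the selector's disc (white, 170 mm across, 14 mm thick) on its top face, 84 mm above the table (a hub cap 32 mm across stands 4 mm higher).
- tab_mid (a point): middle of the upright tab on the disc: a grey fin 12 mm thick (tangential), 40 mm long (radial, from 45 to 85 mm from the axis), standing 32 mm above the disc, top 116 mm above the table. This point is 65 mm from the axis and 100 mm above the table. It turns with the selector; the fin is pushed on either flat side.
- pointer_aim (a point): the spot that the pointer aims at: on the line from the axis through the tab, 122 mm from the axis (the symbols' distance), at deck height; the pointer is a thin black bar on the disc, 6 mm wide, from the tab to 98 mm from the axis. It turns with the selector.
- sym_ring: flat black symbol, a ring 34 mm outside and 20 mm inside, 3 mm high, look only, lying on the white deck of the unit (deck 70 mm above the table). Origin at its centre on the deck, 122 mm from the selector's axis. The four symbols stand at selector joint values -2.094, -1.047, +1.047 and +2.094; which symbol is at which place changes.
- sym_square: flat black symbol, a filled square of 30 mm, 3 mm high, look only, lying on the white deck of the unit (deck 70 mm above the table). Origin at its centre on the deck, 122 mm from the selector's axis. The four symbols stand at selector joint values -2.094, -1.047, +1.047 and +2.094; which symbol is at which place changes.
- sym_triangle: flat black symbol, a filled triangle about 34 mm wide and high, 3 mm high, look only, lying on the white deck of the unit (deck 70 mm above the table). Origin at its centre on the deck, 122 mm from the selector's axis. The four symbols stand at selector joint values -2.094, -1.047, +1.047 and +2.094; which symbol is at which place changes.
- sym_cross: flat black symbol, an equal-armed cross of 34 mm, 3 mm high, look only, lying on the white deck of the unit (deck 70 mm above the table). Origin at its centre on the deck, 122 mm from the selector's axis. The four symbols stand at selector joint values -2.094, -1.047, +1.047 and +2.094; which symbol is at which place changes.
- start_top (a point): centre of the top of the start button, a round white push button 30 mm across in a grey housing on the deck near the unit's -y end; it is pressed straight down.
- start (a joint): travel of the start button, m: 0 up, 0.006 fully down; a spring returns it, fully down takes about 5 N.
- toy_ring: loose wooden ring 60 mm across, hole 28 mm, 20 mm high, lying on the deck near the unit's +y end; to be left alone. Origin at the centre of its underside.
- toy_cup: loose blue cup 66 mm across, 60 mm high, on the table beyond the unit's +y end; to be left alone. Origin at the centre of its underside.
- toy_block: loose green block of 45 mm on the table beyond the unit's -y end; to be left alone. Origin at the centre of its underside.

How it is judged:
On the way, in this order (a step that is already met when the one before it is completed fails the run):
1. the selector rests with its pointer at the ring symbol, the start button still up (horizontal distance between pointer_aim and sym_ring below 0.014 m and velocity of joint selector between -0.1 and 0.1 rad/s and value of joint start below 0.002 m), for 0.2 s.
2. the start button is pressed down with the selector at the ring symbol (horizontal distance between pointer_aim and sym_ring below 0.014 m and value of joint start above 0.0045 m), for 0.05 s.
At the end, for the whole second after the job is handed in: The selector is at rest with the spot its pointer aims at within 14 mm (about 6.5 degrees) of the middle of the ring symbol, and the start button, pressed at least 4.5 mm after that was set, is up again; the toys are at rest within 15 mm of where they stood (all of step 1 and linear speed of each of toy_ring, toy_cup, toy_block below 0.02 m/s); the robot touches nothing.
It fails at once if the start button is pressed while the selector is not at the ring symbol (not (horizontal distance between pointer_aim and sym_ring below 0.018 m) and value of joint start above 0.003 m).
It fails at once if the unit is squeezed or pushed with more than 35 N by the fingers (contact force between the fingers and unit above 35 N).
It fails at once if the toy ring is moved, lifted or carried (distance of toy_ring from where it was at the start of the episode above 0.015 m).
It fails at once if the toy cup is moved, lifted or carried (distance of toy_cup from where it was at the start of the episode above 0.015 m).
It fails at once if the toy block is moved, lifted or carried (distance of toy_block from where it was at the start of the episode above 0.015 m).
It also fails if it takes over 48 s, if anything falls off the work surface, if the arm or the gripper's body presses on something with over 40 N, if the wrist force passes 120 N, or if a joint passes its speed limit or range.

### The arm

A 7-joint arm with a two-finger parallel gripper is mounted at the origin on the work surface. World frame = base frame: x ahead of the robot, y to its left, z up, the work surface at z = 0. Lengths are in m, angles in rad, forces in N, time in s.
With the tool pointing down it reaches from about 0.4 to 0.9 m from the base axis. Payload 5.5 kg.
Tool frame: the origin (TCP) lies on the centre line of the jaws, within the pads' length; the fingertips stand 11 mm ahead of it and the grasp point (between the pads) lies 8 mm behind it; x points along the fingers, y is the direction in which the jaws open and shut, and the axes are right-handed (so a half turn about x gives the same grasp; the last joint's range is limited). The gripper opens to 85 mm and grips with 20 to 120 N. Pads are 22 mm wide; open, the fingers measure 114 mm over their backs; the gripper's body (76 mm by 85 mm) begins 54 mm behind the grasp point. The pads swing forward as they close: fully open they stand 13 mm farther back than shut.
Start: joints at [1.371, 0.501, -0.427, 1.55, 0.221, 1.138, -0.21], TCP at [0.29, -0.582, 0.242] pointing down, gripper open.
Joint ranges: [-2.88, 2.88], [-0.31, 2.03], [-1.54, 1.56], [0.2, 2.42], [-1.41, 4.55], [0.19, 2.02], [-2.57, 2.57]. Speed limits (rad/s): [2.57, 2.57, 3.14, 3.14, 3.14, 3.14, 3.14].

### API

Orientations are given as a unit quaternion [w, x, y, z].
In Python, from bench import arm gives the robot as it stands.
- The arm moves only by the tool send_rows, never from a script. Its arguments are lists of equal length, an entry for each row: "dp": the shift along the world's x, y, z each as a share of 75 mm, from -1 to 1, a list of three; "turn": the turn, a rotation vector about the world's x, y, z each as a share of pi/4 rad, from -1 to 1, a list of three; "claw": the closure, from -1 (fully open) to 1 (shut). In form: {"dp": [[x, y, z], ...], "turn": [[wx, wy, wz], ...], "claw": [claw, ...]}. A call has 1 to 5 rows; each row shifts and turns the commanded pose from where the row before left it; what a row does not reach is not made up. A row lasts 1/10 s, in which the tool goes at most 50 mm and 8.59 degrees, less where a joint would pass 70% of its speed; a pose out of reach is approached as far as the arm can. A call with a number of a shift or a turn outside -1 to 1 is refused whole. A call with a gripper value outside its range is refused whole. The fingers move at their own pace and stop on an object; "squeeze" is the grip in N (left out, the last holds). Time passes only in rows, so rows that do not move let the fingers close. It gives the time, the measured TCP pose, the force and the opening at its end, in the units of the state.
- arm.read_state(): the state, without advancing time (a new reading comes with each control period).
- arm.snapshot(name): name is "scene" or "top"; returns a dict with "color" (384x512x3 uint8, blue, green, red), "range_z" (384x512 float32, m along the optical axis (not along the pixel's ray), 0 where there is no reading), "fx", "fy", "cx", "cy" (pixels), "xyz" and "orientation" of the camera in the world. Camera axes: x right, y down, z forward; pixel columns grow to the right and rows downward; lengths in m; the calibration is good to about 2 mm. A picture is of the moment at which its call begins.
- arm.hand_in(): hands the job in, once; it reports no verdict.
Trained networks look in a picture, given as the dict that the camera call returned (one of the last four; its "shot" number tells which), for a name from the list of things; names that differ only in an ending like _2 or _b are one class to them, and where a whole thing is asked for, a point or a joint stands for the part that bears it (a point fixed in the world has none). Each returns a list of dicts, best first, with "p" (0 to 1); they miss things now and then, are a little off and sometimes report something else, mostly with a low value. They report only what shows in the picture. A call takes as long as a camera call.
- arm.silhouettes(picture, query): "region" (384x512 bool, what is visible of it) and "box" ([left, top, width, height] in pixels, round what is visible of it).
The state is a dict: "time_s": time; "qpos": joint angles; "joint_velocities": joint speeds; "tau": joint torques, N m; "tcp_pos": TCP position; "tcp_rot": TCP orientation; "ft_force": force on the tool from outside, world axes, zero at the start; "moment": the same for the moment, N m; "gripper_width": finger opening in m.
Only numpy, scipy, OpenCV 4.12 (cv2) and the standard library are available. Lean on these libraries where they do the work, as an engineer would, in place of code of your own. Each camera call takes 0.05 s, during which the arm holds its last target.

## Working session

There is one attempt and no reset: what is moved stays moved. The work goes in short steps, Python scripts to look and compute and a tool call to move; the robot and the scene stay as the last step left them, time stands still between calls to the robot, and variables do not carry over. Pictures are saved under pics/ and viewed, and the job is handed in when it is done.

Besides the shell and the picture viewer there is one more tool, called after "Call:" as name(argument=value, ...), one argument or row to a line, values as JSON. send_rows: Moves the arm, as the interface text tells. Its arguments: {"type":"object","properties":{"dp":{"type":"array","items":{"type":"array","items":{"type":"number"}}},"turn":{"type":"array","items":{"type":"array","items":{"type":"number"}}},"claw":{"type":"array","items":{"type":"number"}},"squeeze":{"type":"number"}},"required":["dp","turn","claw"]}

```bash
mkdir -p pics; cat > h.py <<'E'
import numpy as np, cv2
from scipy.spatial.transform import Rotation as R
from bench import arm
def T(s):
    q=s["orientation"]; return R.from_quat([q[1],q[2],q[3],q[0]]).as_matrix(), np.array(s["xyz"])
def cloud(s):
    z=s["range_z"]; v,u=np.mgrid[:384,:512]
    p=np.stack([(u-s["cx"])/s["fx"]*z,(v-s["cy"])/s["fy"]*z,z],-1)
    M,t=T(s); return p@M.T+t
def proj(s,P):
    M,t=T(s); c=(np.atleast_2d(P)-t)@M
    return np.c_[c[:,0]/c[:,2]*s["fx"]+s["cx"],c[:,1]/c[:,2]*s["fy"]+s["cy"]]
E
python3 - <<'E'
from h import *
s=arm.read_state(); print(s)
for n in ["top","scene"]:
    s=arm.snapshot(n); cv2.imwrite(f"pics/{n}0.png",s["color"]); C=cloud(s)
    print(n,s["xyz"],s["orientation"],s["fx"])
    for q in ["sym_ring","sym_square","sym_triangle","sym_cross","tab_mid","start_top","selector_axis","toy_ring","toy_cup","toy_block","unit"]:
        for d in arm.silhouettes(s,q)[:2]:
            m=d["region"]&(s["range_z"]>0); print(q,round(d["p"],2),d["box"],np.median(C[m],0).round(4) if m.any() else None, C[m].mean(0).round(4))
E
```

```text
{'time_s': 0.0, 'qpos': array([ 1.3711994 ,  0.50185828, -0.42680076,  1.55146787,  0.22077552,
        1.13827631, -0.21028397]), 'joint_velocities': array([-5.91144160e-04, -1.77396459e-03, -5.64713855e-04,  2.71528820e-04,
        1.07798384e-03, -7.51829175e-05, -8.62947533e-04]), 'tau': array([ 1.94513550e-04, -5.69530892e+01, -5.81609935e+00, -2.80940723e+01,
        1.06292914e-02,  1.22085423e-02, -6.11563365e-06]), 'tcp_pos': array([ 0.2898658 , -0.58103192,  0.24124618]), 'tcp_rot': array([-0.16151133, -0.68812895, -0.16287268,  0.68837862]), 'ft_force': array([ 0.15658981, -0.20270818,  0.40968344]), 'moment': array([ 0.02515349,  0.00754716, -0.00679653]), 'gripper_width': 0.08538909558225255}
top [0.3283567  0.05144925 1.15971712] [ 0.06041101 -0.69941946  0.70916607 -0.06516446] 376.48068635390166
sym_ring 0.47 [319.2, 152.8, 12.0, 10.7] [ 0.601  -0.1718  0.0717] [ 0.6016 -0.1701  0.0717]
sym_square 0.61 [249.9, 142.1, 11.2, 8.6] [0.6405 0.0405 0.0724] [0.6406 0.0405 0.0722]
sym_triangle 0.65 [316.1, 195.2, 10.0, 8.6] [ 0.4836 -0.1517  0.0724] [ 0.4834 -0.1512  0.0726]

[... 1779 characters left out ...]
5, 12.4, 18.4] [ 0.5203 -0.2342  0.0934] [ 0.5202 -0.2341  0.0931]
start_top 0.53 [185.2, 202.7, 73.7, 74.5] [ 0.5645 -0.058   0.0858] [ 0.5635 -0.0575  0.0866]
selector_axis 0.89 [179.9, 202.4, 80.8, 75.5] [ 0.5647 -0.0591  0.0857] [ 0.5636 -0.0585  0.0863]
toy_ring 0.84 [258.6, 169.7, 23.1, 25.0] [0.5466 0.136  0.0904] [0.5467 0.1356 0.0858]
toy_cup 0.95 [304.3, 164.6, 24.9, 32.2] [0.6165 0.2459 0.0415] [0.6168 0.238  0.0394]
toy_cup 0.29 [266.9, 222.5, 17.1, 18.9] [0.6383 0.0407 0.0746] [0.6383 0.0402 0.0745]
toy_block 0.56 [90.8, 334.4, 36.0, 31.8] [ 0.5443 -0.3524  0.0456] [ 0.5421 -0.3523  0.0387]
unit 0.95 [99.5, 157.4, 300.2, 226.6] [ 0.6655 -0.0925  0.0713] [ 0.655  -0.0804  0.0603]
```

```bash
python3 - <<'E'
from h import *
t=cv2.imread("pics/top0.png")[110:260,190:410]; cv2.imwrite("pics/top0z.png",cv2.resize(t,None,fx=3.6,fy=3.6,interpolation=cv2.INTER_CUBIC))
t=cv2.imread("pics/scene0.png")[150:380,90:370]; cv2.imwrite("pics/scene0z.png",cv2.resize(t,None,fx=2.6,fy=2.6,interpolation=cv2.INTER_CUBIC))
for n in ["top","scene"]:
    s=arm.snapshot(n); C=cloud(s)
    d=C[...,:2]-[.562,-.054]; r=np.hypot(d[...,0],d[...,1])
    m=(C[...,2]>.1)&(r<.12)
    P=C[m]; print(n,len(P),P.mean(0),P[P[:,2]>.111].mean(0),P.max(0),P.min(0))
E
```

```text
top 65 [ 0.49869823 -0.03651645  0.11415645] [ 0.49904055 -0.03661499  0.11510671] [ 0.51862432 -0.02847206  0.11929317] [ 0.47952396 -0.04674054  0.10036644]
scene 131 [ 0.50002601 -0.03878123  0.11410339] [ 0.49846878 -0.03769366  0.11695774] [ 0.51827852 -0.02780087  0.12055007] [ 0.47721825 -0.04678284  0.10058891]
```

View pics/top0z.png

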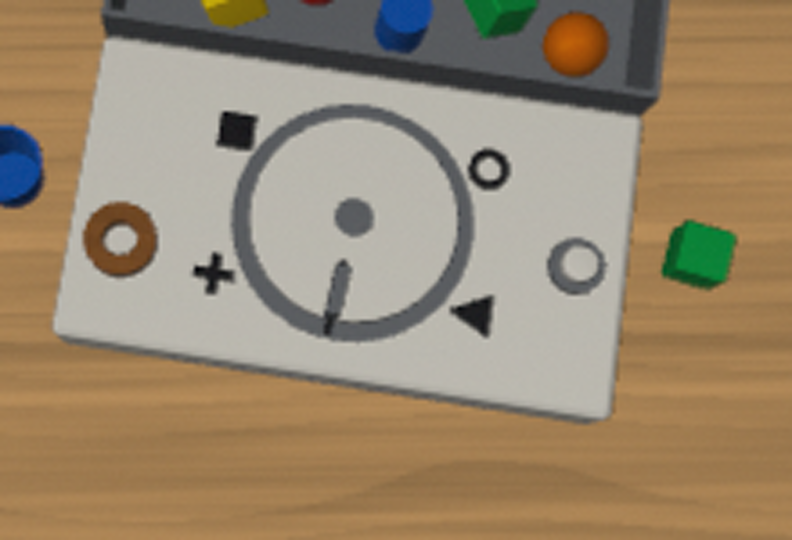

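View pics/scene0z.png

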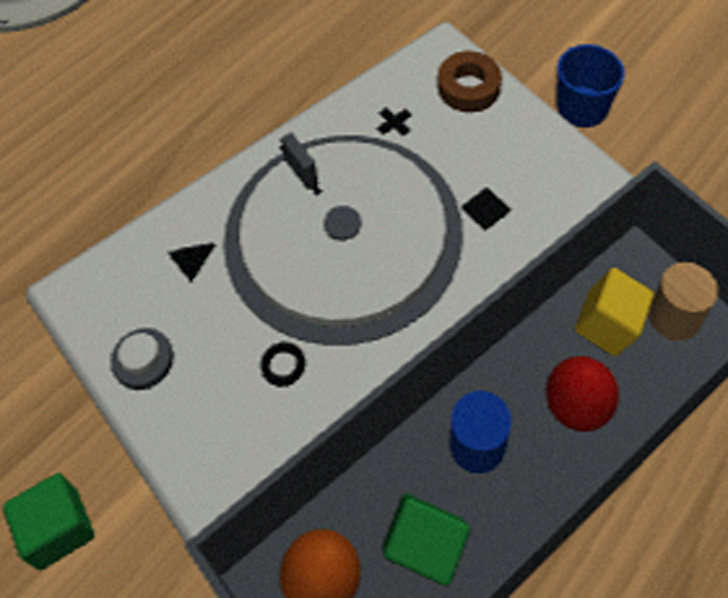

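```bash
cat >> h.py <<'E'
def onplane(s,uv,z):
    M,t=T(s); uv=np.atleast_2d(uv)
    d=np.c_[(uv[:,0]-s["cx"])/s["fx"],(uv[:,1]-s["cy"])/s["fy"],np.ones(len(uv))]@M.T
    return t+d*((z-t[2])/d[:,2])[:,None]
E
python3 - <<'E'
from h import *
from scipy.optimize import least_squares
est={"sym_ring":(.601,-.17),"sym_square":(.64,.04),"sym_triangle":(.483,-.152),"sym_cross":(.517,.06)}
J={"sym_ring":2.094,"sym_square":-2.094,"sym_triangle":1.047,"sym_cross":-1.047}
al=[]
for n in ["top","scene"]:
    s=arm.snapshot(n); g=s["color"].max(2).astype(float)
    v,u=np.mgrid[:384,:512]; P=onplane(s,np.c_[u.ravel(),v.ravel()],.073).reshape(384,512,3)
    obs={}
    for k,e in est.items():
        w=np.where(np.hypot(P[...,0]-e[0],P[...,1]-e[1])<.026,np.clip(130-g,0,None),0)
        obs[k]=(P*w[...,None]).sum((0,1))[:2]/w.sum()
    def f(p):
        return np.concatenate([p[:2]+.122*np.array([-np.cos(J[k]+p[2]),-np.sin(J[k]+p[2])])-obs[k] for k in J])
    r=least_squares(f,[.56,-.054,0]); print(n,{k:o.round(4) for k,o in obs.items()},"fit",r.x.round(4),np.rad2deg(r.x[2]),r.fun.round(4))
    al.append(r.x)
    C=cloud(s)
    d=arm.silhouettes(s,"start_top")
    dd=C[...,:2]-[.520,-.234]; m=(np.hypot(dd[...,0],dd[...,1])<.04)&(C[...,2]>.078)
    print("btn",C[m].mean(0),C[m][:,:2].min(0),C[m][:,:2].max(0),np.percentile(C[m][:,2],[50,80,95]))
    m2=m&(s["color"].min(2)>140); print("white",m2.sum(),C[m2].mean(0) if m2.any() else 0, (C[m2].max(0)-C[m2].min(0)) if m2.any() else 0)
    dd=C[...,:2]-r.x[:2]; rr=np.hypot(dd[...,0],dd[...,1])
    m=(C[...,2]>.108)&(rr<.12); q=C[m].mean(0)[:2]-r.x[:2]; print("tab",q,np.hypot(*q),"ang", np.arctan2(-q[1],-q[0])-r.x[2])
st=arm.read_state(); q=st["tcp_rot"]; print(R.from_quat([q[1],q[2],q[3],q[0]]).as_matrix().round(3))
E
```

```text
top {'sym_ring': array([ 0.6049, -0.1666]), 'sym_square': array([0.6403, 0.0407]), 'sym_triangle': array([ 0.4843, -0.1508]), 'sym_cross': array([0.5208, 0.061 ])} fit [ 0.5626 -0.0539 -0.1647] -9.43577220487296 [ 0.0005 -0.0016 -0.0003 -0.0004  0.0008  0.0027 -0.001  -0.0007]
btn [ 0.52081426 -0.23205394  0.08580219] [ 0.49895074 -0.25465971] [ 0.543931   -0.21093813] [0.08424544 0.09124645 0.09336997]
white 72 [ 0.52101531 -0.23290645  0.09114661] [0.03132195 0.02635598 0.01434935]
tab [-0.06334569  0.01702135] 0.06559270073528525 ang -0.09781978258888668
scene {'sym_ring': array([ 0.6024, -0.1666]), 'sym_square': array([0.638, 0.041]), 'sym_triangle': array([ 0.4811, -0.15  ]), 'sym_cross': array([0.5188, 0.0604])} fit [ 0.5601 -0.0538 -0.1674] -9.59257742570856 [ 0.0002 -0.0016 -0.0002 -0.0008  0.0013  0.0022 -0.0013  0.0001]
btn [ 0.5221079  -0.23429861  0.0874895 ] [ 0.49656251 -0.25559539] [ 0.5415679  -0.21150715] [0.08490283 0.09359245 0.09510353]
white 138 [ 0.51939499 -0.2326187   0.09376357] [0.02463683 0.0258379  0.00515782]
tab [-0.06118791  0.01582651] 0.06320157190732721 ang -0.08568498857805076
[[ 0.     0.447 -0.895]
 [-0.    -0.895 -0.447]
 [-1.     0.    -0.   ]]
```

Call:
send_rows(
  dp=[
    [0.22, 0.59, 0],
    [0.22, 0.59, 0],
    [0.22, 0.59, 0],
    [0.22, 0.59, 0],
    [0.22, 0.59, 0],
  ],
  turn=[
    [0, 0, -0.07],
    [0, 0, -0.07],
    [0, 0, -0.07],
    [0, 0, -0.07],
    [0, 0, -0.07],
  ],
  claw=[1, 1, 1, 1, 1],
  squeeze=20,
)

```text
time_s: 2.0
tcp_pos: [0.3732, -0.3586, 0.2425]
tcp_rot: [0.066, 0.704, 0.065, -0.704]
ft_force: [0.8, -0.5, 0.1]
gripper_width: 0.0122
```

Call:
send_rows(
  dp=[
    [0.22, 0.59, 0],
    [0.22, 0.59, 0],
    [0.22, 0.59, 0],
    [0.22, 0.59, 0],
    [0.22, 0.59, 0],
  ],
  turn=[
    [0, 0, -0.07],
    [0, 0, -0.07],
    [0, 0, -0.07],
    [0, 0, -0.07],
    [0, 0, -0.07],
  ],
  claw=[1, 1, 1, 1, 1],
)

```text
time_s: 2.5
tcp_pos: [0.4557, -0.1374, 0.2428]
tcp_rot: [-0.031, 0.707, -0.032, -0.706]
ft_force: [0.8, 0.5, 0.2]
gripper_width: -0.0
```

Call:
send_rows(
  dp=[
    [0.22, 0.59, 0],
    [0.22, 0.59, 0],
    [0.22, 0.59, 0],
    [0, 0, 0],
  ],
  turn=[
    [0, 0, -0.07],
    [0, 0, -0.07],
    [0, 0, -0.07],
    [0, 0, 0],
  ],
  claw=[1, 1, 1, 1],
)

```text
time_s: 2.9
tcp_pos: [0.5065, 0.002, 0.2433]
tcp_rot: [-0.087, 0.703, -0.084, -0.701]
ft_force: [-0.3, 0.9, 0.1]
gripper_width: 0.0002
```

```bash
cat > st.py <<'E'
from h import *
def st():
    s=arm.read_state(); q=s["tcp_rot"]; M=R.from_quat([q[1],q[2],q[3],q[0]]).as_matrix()
    print("t",round(s["time_s"],2),"tcp",s["tcp_pos"].round(4),"yaw_y",np.rad2deg(np.arctan2(M[1,1],M[0,1])).round(1),"xz",M[:,0].round(3),"F",s["ft_force"].round(2),"w",round(s["gripper_width"],4),"q",s["qpos"].round(2))
    return s
E
python3 - <<'E'
from st import *
st()
s=arm.snapshot("scene"); cv2.imwrite("pics/scene1.png",s["color"]); C=cloud(s)
s2=arm.snapshot("top"); cv2.imwrite("pics/top1.png",s2["color"])
t=arm.read_state()["tcp_pos"]
m=(np.hypot(C[...,0]-t[0],C[...,1]-t[1])<.05)&(C[...,2]>.13); print(m.sum(),np.percentile(C[m][:,2],[0,.5,1,2,5]),C[m].min(0),C[m].max(0))
print(s2["range_z"].shape)
E
```

```text
t 2.9 tcp [0.5065 0.002  0.2433] yaw_y -103.9 xz [ 0.003  0.004 -1.   ] F [-0.35  0.9   0.1 ] w 0.0002 q [ 0.51  0.27 -0.66  1.9   0.19  1.03 -2.04]
8017 [0.23641303 0.24748132 0.25483464 0.26871487 0.29077995] [ 0.47897827 -0.05417792  0.23641303] [0.54788022 0.04253441 0.56290329]
(384, 512)
```

View pics/scene1.png

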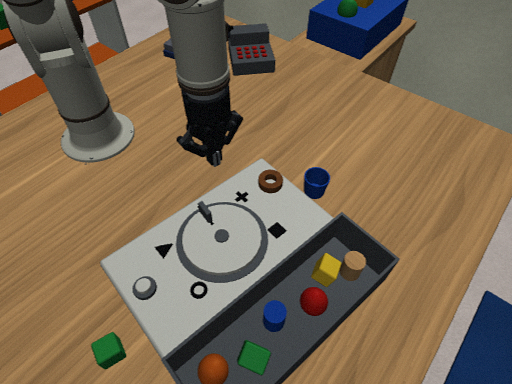

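View pics/top1.png

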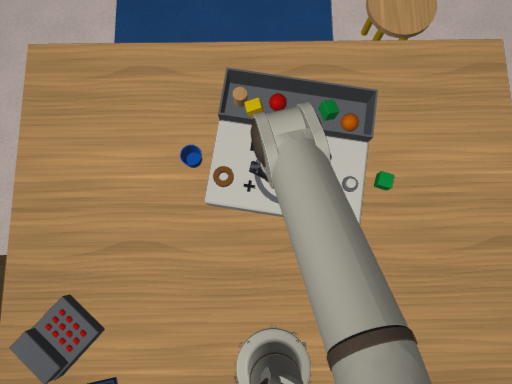

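```bash
python3 - <<'E'
from st import *
s=st()
q=s["tcp_rot"]; M=R.from_quat([q[1],q[2],q[3],q[0]]).as_matrix()
p=arm.snapshot("scene"); C=cloud(p); L=(C-s["tcp_pos"])@M
m=(np.hypot(L[...,1],L[...,2])<.09)&(C[...,2]>.15)
l=L[m]
for a in range(-80,81,10):
    k=l[(l[:,1]*1e3>=a)&(l[:,1]*1e3<a+10)]
    if len(k): print(a,len(k),"x max",k[:,0].max().round(4),"z",k[k[:,0]>k[:,0].max()-.02][:,2].min().round(3),k[k[:,0]>k[:,0].max()-.02][:,2].max().round(3))
E
```

```text
t 3.0 tcp [ 0.5049 -0.0048  0.2424] yaw_y -104.2 xz [ 0.  0. -1.] F [-1.14 -0.54  0.65] w -0.0 q [ 0.52  0.27 -0.66  1.9   0.19  1.03 -2.03]
-70 2 x max -0.0754 z -0.011 -0.011
-60 74 x max -0.0637 z -0.015 0.012
-50 122 x max -0.0511 z -0.012 -0.004
-40 217 x max -0.0401 z -0.013 0.009
-30 397 x max -0.0342 z -0.014 0.002
-20 654 x max 0.0015 z -0.008 -0.006
-10 971 x max 0.0045 z -0.012 -0.006
0 1040 x max 0.0062 z -0.012 -0.005
10 1272 x max -0.0007 z -0.008 0.008
20 1372 x max -0.0365 z -0.014 0.012
30 1955 x max -0.0386 z -0.013 0.01
40 256 x max -0.0502 z -0.013 -0.009
50 101 x max -0.064 z -0.014 0.013
60 25 x max -0.0775 z -0.013 0.012
```

Call:
send_rows(
  dp=[
    [0, 0, -0.5],
    [0, 0, -0.5],
    [0, 0, -0.5],
    [0, 0, -0.34],
    [0, 0, 0],
  ],
  turn=[
    [0, 0, 0],
    [0, 0, 0],
    [0, 0, 0],
    [0, 0, 0],
    [0, 0, 0],
  ],
  claw=[1, 1, 1, 1, 1],
)

```text
time_s: 3.55
tcp_pos: [0.5013, -0.0088, 0.101]
tcp_rot: [0.089, -0.699, 0.09, 0.704]
ft_force: [-0.7, -1.1, 0.0]
gripper_width: -0.0002
```

```bash
python3 - <<'E'
from st import *
st()
s=arm.snapshot("scene"); t=s["color"][160:300,100:320]; cv2.imwrite("pics/scene2z.png",cv2.resize(t,None,fx=3.6,fy=3.6,interpolation=cv2.INTER_CUBIC))
E
```

```text
t 3.55 tcp [ 0.5013 -0.0088  0.101 ] yaw_y -104.6 xz [-0.008 -0.    -1.   ] F [-0.75 -1.07  0.01] w -0.0002 q [ 0.43  0.47 -0.57  2.02  0.36  0.76 -2.18]
```

View pics/scene2z.png

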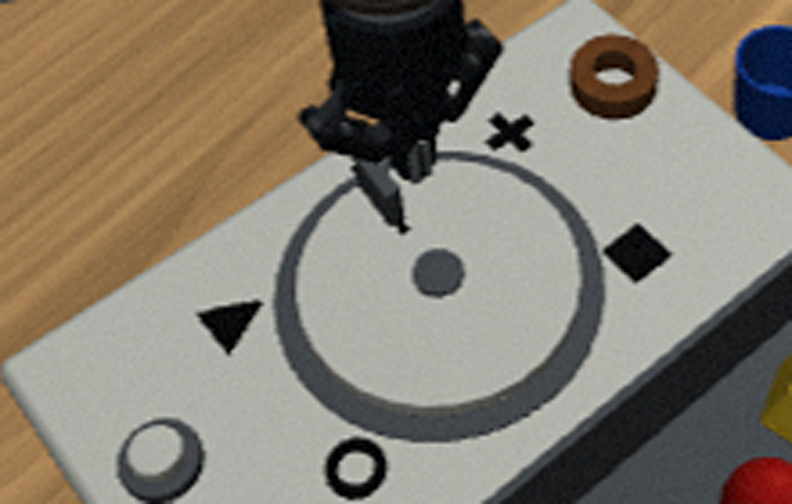

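```bash
cat > plan.py <<'E'
from st import *
ax=np.array([.5613,-.054])
def P(phi,r=.067,off=.0205):
    d=np.array([-np.cos(phi),-np.sin(phi)]); t=np.array([np.sin(phi),-np.cos(phi)])
    return ax+r*d-off*t
def polar(p):
    from scipy.optimize import fsolve
    f=lambda v: P(v[0],v[1])-p
    return fsolve(f,[np.arctan2(-(p-ax)[1],-(p-ax)[0])-.3,.067])
def plan(end,n,z=.103):
    s=st(); p=s["tcp_pos"]; phi,r=polar(p[:2]); print("phi_f",phi,"r",r)
    q=s["tcp_rot"]; M=R.from_quat([q[1],q[2],q[3],q[0]]).as_matrix(); yaw=np.arctan2(M[1,1],M[0,1])
    prev=p[:2]; py=yaw
    for i in range(1,n+1):
        a=phi+(end-phi)*i/n; c=P(a); y=a-np.pi/2
        dy=(y-py+np.pi)%(2*np.pi)-np.pi; dy=np.clip(dy,-.14,.14)
        print(i,round(a,3),"dp",((c-prev)/.075).round(2),round((z-p[2])/.075,2) if i==1 else 0,"turn",round(dy/(np.pi/4),3)); prev=c; py+=dy
E
python3 - <<'E'
from plan import *
plan(1.7,22)
E
```

```text
t 3.6 tcp [ 0.503  -0.0082  0.1031] yaw_y -104.6 xz [-0.004 -0.    -1.   ] F [ 0.09 -0.21  0.71] w -0.0001 q [ 0.43  0.47 -0.57  2.02  0.36  0.76 -2.18]
phi_f -0.3855037078388342 r 0.07122666176168241
1 -0.291 dp [-0.   -0.09] -0.0 turn -0.046
2 -0.196 dp [-0.05 -0.08] 0 turn 0.121
3 -0.101 dp [-0.04 -0.08] 0 turn 0.121
4 -0.006 dp [-0.03 -0.08] 0 turn 0.121
5 0.088 dp [-0.02 -0.09] 0 turn 0.121
6 0.183 dp [-0.01 -0.09] 0 turn 0.121
7 0.278 dp [-0.01 -0.09] 0 turn 0.121
8 0.373 dp [ 0.   -0.09] 0 turn 0.121
9 0.468 dp [ 0.01 -0.09] 0 turn 0.121
10 0.562 dp [ 0.02 -0.09] 0 turn 0.121
11 0.657 dp [ 0.03 -0.08] 0 turn 0.121
12 0.752 dp [ 0.04 -0.08] 0 turn 0.121
13 0.847 dp [ 0.04 -0.08] 0 turn 0.121
14 0.942 dp [ 0.05 -0.07] 0 turn 0.121
15 1.036 dp [ 0.06 -0.07] 0 turn 0.121
16 1.131 dp [ 0.06 -0.06] 0 turn 0.121
17 1.226 dp [ 0.07 -0.06] 0 turn 0.121
18 1.321 dp [ 0.07 -0.05] 0 turn 0.121
19 1.416 dp [ 0.08 -0.04] 0 turn 0.121
20 1.51 dp [ 0.08 -0.03] 0 turn 0.121
21 1.605 dp [ 0.08 -0.03] 0 turn 0.121
22 1.7 dp [ 0.09 -0.02] 0 turn 0.121
```

Call:
send_rows(
  dp=[
    [0, -0.09, 0],
    [-0.05, -0.08, 0],
    [-0.04, -0.08, 0],
    [-0.03, -0.08, 0],
    [-0.02, -0.09, 0],
  ],
  turn=[
    [0, 0, -0.04],
    [0, 0, 0.12],
    [0, 0, 0.12],
    [0, 0, 0.12],
    [0, 0, 0.12],
  ],
  claw=[1, 1, 1, 1, 1],
)

```text
time_s: 4.1
tcp_pos: [0.496, -0.0384, 0.1066]
tcp_rot: [0.034, 0.708, 0.034, -0.705]
ft_force: [0.8, 1.6, -0.8]
gripper_width: -0.0004
```

```bash
python3 - <<'E'
from plan import *
s=arm.snapshot("scene"); t=s["color"][160:300,100:320]; cv2.imwrite("pics/scene3z.png",cv2.resize(t,None,fx=3.6,fy=3.6,interpolation=cv2.INTER_CUBIC))
plan(1.7,17)
E
```

```text
t 4.15 tcp [ 0.4957 -0.04    0.1063] yaw_y -84.3 xz [ 0.004 -0.001 -1.   ] F [0.89 0.51 1.37] w 0.0006 q [ 0.56  0.47 -0.65  2.03  0.41  0.76 -1.81]
phi_f 0.09977331417414213 r 0.06391017332109045
1 0.194 dp [-0.05 -0.09] -0.04 turn 0.121
2 0.288 dp [-0.   -0.09] 0 turn 0.12
3 0.382 dp [ 0.   -0.09] 0 turn 0.12
4 0.476 dp [ 0.01 -0.09] 0 turn 0.12
5 0.57 dp [ 0.02 -0.09] 0 turn 0.12
6 0.665 dp [ 0.03 -0.08] 0 turn 0.12
7 0.759 dp [ 0.04 -0.08] 0 turn 0.12
8 0.853 dp [ 0.04 -0.08] 0 turn 0.12
9 0.947 dp [ 0.05 -0.07] 0 turn 0.12
10 1.041 dp [ 0.06 -0.07] 0 turn 0.12
11 1.135 dp [ 0.06 -0.06] 0 turn 0.12
12 1.229 dp [ 0.07 -0.06] 0 turn 0.12
13 1.323 dp [ 0.07 -0.05] 0 turn 0.12
14 1.418 dp [ 0.08 -0.04] 0 turn 0.12
15 1.512 dp [ 0.08 -0.03] 0 turn 0.12
16 1.606 dp [ 0.08 -0.03] 0 turn 0.12
17 1.7 dp [ 0.09 -0.02] 0 turn 0.12
```

View pics/scene3z.png

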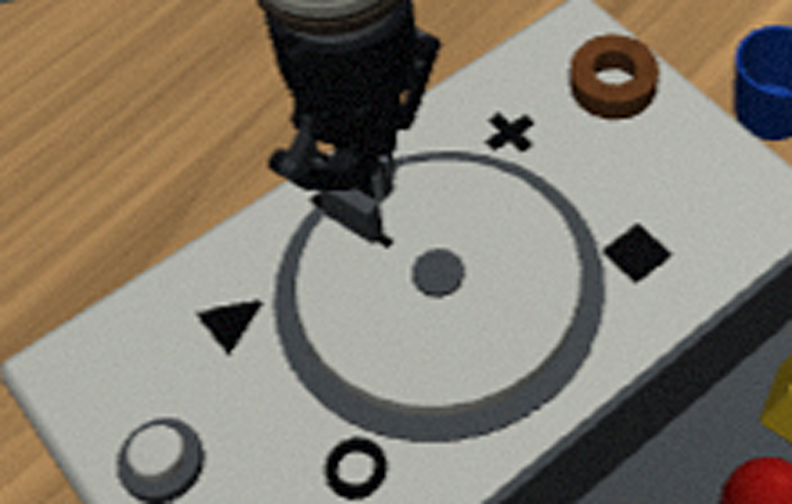

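Call:
send_rows(
  dp=[
    [-0.04, -0.09, -0.03],
    [0, -0.09, 0],
    [0, -0.09, 0],
    [0.01, -0.09, 0],
    [0.02, -0.09, 0],
  ],
  turn=[
    [0, 0, 0.12],
    [0, 0, 0.12],
    [0, 0, 0.12],
    [0, 0, 0.12],
    [0, 0, 0.12],
  ],
  claw=[1, 1, 1, 1, 1],
)

```text
time_s: 4.65
tcp_pos: [0.4948, -0.072, 0.1039]
tcp_rot: [0.198, 0.68, 0.197, -0.678]
ft_force: [0.1, 3.2, 0.0]
gripper_width: 0.0001
```

```bash
python3 - <<'E'
from plan import *
plan(1.7,12)
E
```

```text
t 4.65 tcp [ 0.4948 -0.072   0.1039] yaw_y -57.6 xz [ 0.003 -0.001 -1.   ] F [0.08 3.22 0.04] w 0.0001 q [ 0.71  0.51 -0.75  2.03  0.49  0.79 -1.35]
phi_f 0.5659982072389753 r 0.06573917864700257
1 0.66 dp [ 0.01 -0.09] -0.01 turn 0.121
2 0.755 dp [ 0.04 -0.08] 0 turn 0.12
3 0.849 dp [ 0.04 -0.08] 0 turn 0.12
4 0.944 dp [ 0.05 -0.07] 0 turn 0.12
5 1.038 dp [ 0.06 -0.07] 0 turn 0.12
6 1.133 dp [ 0.06 -0.06] 0 turn 0.12
7 1.227 dp [ 0.07 -0.06] 0 turn 0.12
8 1.322 dp [ 0.07 -0.05] 0 turn 0.12
9 1.416 dp [ 0.08 -0.04] 0 turn 0.12
10 1.511 dp [ 0.08 -0.03] 0 turn 0.12
11 1.605 dp [ 0.08 -0.03] 0 turn 0.12
12 1.7 dp [ 0.09 -0.02] 0 turn 0.12
```

Call:
send_rows(
  dp=[
    [0.01, -0.09, 0],
    [0.04, -0.08, 0],
    [0.04, -0.08, 0],
    [0.05, -0.07, 0],
    [0.06, -0.07, 0],
  ],
  turn=[
    [0, 0, 0.12],
    [0, 0, 0.12],
    [0, 0, 0.12],
    [0, 0, 0.12],
    [0, 0, 0.12],
  ],
  claw=[1, 1, 1, 1, 1],
)

```text
time_s: 5.15
tcp_pos: [0.509, -0.1016, 0.1036]
tcp_rot: [0.351, 0.615, 0.35, -0.614]
ft_force: [-1.3, 3.0, 0.6]
gripper_width: -0.0001
```

```bash
python3 - <<'E'
from plan import *
plan(1.7,7)
E
```

```text
t 5.15 tcp [ 0.509  -0.1016  0.1036] yaw_y -30.6 xz [ 0.001 -0.001 -1.   ] F [-1.26  2.99  0.59] w -0.0001 q [ 0.82  0.58 -0.85  1.98  0.59  0.84 -0.89]
phi_f 1.0328352747427498 r 0.06763601750226837
1 1.128 dp [ 0.07 -0.06] -0.01 turn 0.117
2 1.223 dp [ 0.07 -0.06] 0 turn 0.121
3 1.319 dp [ 0.07 -0.05] 0 turn 0.121
4 1.414 dp [ 0.08 -0.04] 0 turn 0.121
5 1.509 dp [ 0.08 -0.04] 0 turn 0.121
6 1.605 dp [ 0.08 -0.03] 0 turn 0.121
7 1.7 dp [ 0.09 -0.02] 0 turn 0.121
```

Call:
send_rows(
  dp=[
    [0.07, -0.06, 0],
    [0.07, -0.06, 0],
    [0.07, -0.05, 0],
    [0.08, -0.04, 0],
    [0.08, -0.04, 0],
  ],
  turn=[
    [0, 0, 0.12],
    [0, 0, 0.12],
    [0, 0, 0.12],
    [0, 0, 0.12],
    [0, 0, 0.12],
  ],
  claw=[1, 1, 1, 1, 1],
)

```text
time_s: 5.65
tcp_pos: [0.5363, -0.1207, 0.1034]
tcp_rot: [-0.484, -0.515, -0.483, 0.516]
ft_force: [-2.4, 1.5, -0.3]
gripper_width: 0.0001
```

Call:
send_rows(
  dp=[
    [0.08, -0.03, 0],
    [0.06, -0.02, 0],
    [0, 0, 0],
  ],
  turn=[
    [0, 0, 0.12],
    [0, 0, 0.08],
    [0, 0, 0],
  ],
  claw=[1, 1, 1],
)

```text
time_s: 5.95
tcp_pos: [0.5475, -0.1249, 0.1032]
tcp_rot: [0.523, 0.477, 0.521, -0.477]
ft_force: [0.1, -1.0, -0.5]
gripper_width: 0.0003
```

```bash
cat > tab.py <<'E'
from plan import *
def tab(name,tag,axx):
    s=arm.snapshot(name); C=cloud(s)
    t=s["color"][160:300,100:320] if name=="scene" else s["color"][110:260,190:410]
    cv2.imwrite(f"pics/{tag}.png",cv2.resize(t,None,fx=3.6,fy=3.6,interpolation=cv2.INTER_CUBIC))
    d=C[...,:2]-axx; rr=np.hypot(d[...,0],d[...,1])
    # dark pointer on disc between r .085-.098 (ring drawn grey): print darkest
    P_=onplane(s,np.stack(np.meshgrid(np.arange(512),np.arange(384)),-1).reshape(-1,2),.085).reshape(384,512,3)
    d=P_[...,:2]-axx; rr=np.hypot(d[...,0],d[...,1]); g=s["color"].max(2)
    m=(rr>.02)&(rr<.104)&(g<50)
    for a,r,v in zip(np.arctan2(-d[m][:,1],-d[m][:,0]),rr[m],g[m]):
        if r>.085 and 1.2<a<2.3: print(round(a,2),round(r,3),v)
E
python3 - <<'E'
from tab import *
plan(1.93,3)
tab("scene","scene4z",[.5601,-.0538])
E
```

```text
t 5.95 tcp [ 0.5475 -0.1249  0.1032] yaw_y 5.2 xz [ 0.001 -0.001 -1.   ] F [ 0.14 -1.01 -0.47] w 0.0003 q [ 0.89  0.71 -0.96  1.87  0.72  0.95 -0.32]
phi_f 1.665824099785943 r 0.06927712562143551
1 1.754 dp [0.08 0.02] -0.0 turn 0.119
2 1.842 dp [ 0.08 -0.01] 0 turn 0.112
3 1.93 dp [0.08 0.  ] 0 turn 0.112
1.63 0.086 32
1.62 0.088 40
1.64 0.087 10
1.66 0.086 7
1.68 0.085 0
1.62 0.091 48
1.64 0.09 16
1.66 0.089 12
1.68 0.088 4
1.7 0.087 20
1.64 0.093 20
1.66 0.092 15
1.68 0.091 8
1.69 0.09 25
1.64 0.096 34
1.65 0.095 11
1.67 0.093 8
1.69 0.092 20
1.67 0.096 33
1.69 0.095 10
```

View pics/scene4z.png

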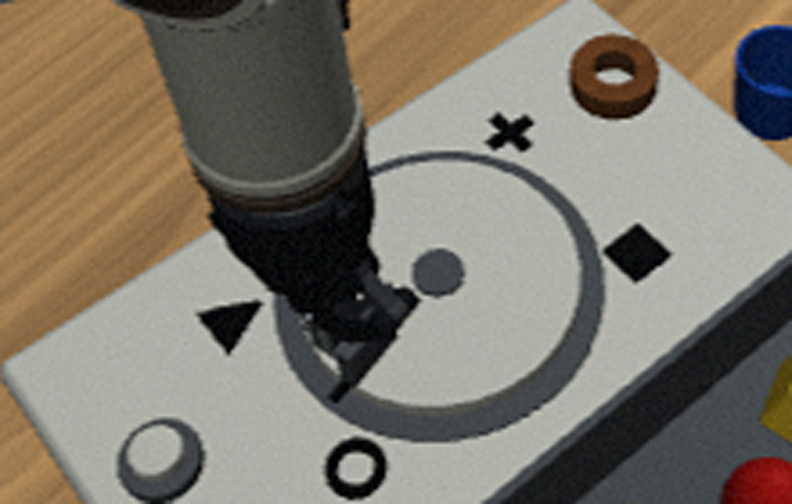

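Call:
send_rows(
  dp=[
    [0.06, 0, 0],
    [0.06, 0, 0],
    [0.06, 0, 0],
    [0.02, 0, 0],
    [0, 0, 0],
  ],
  turn=[
    [0, 0, 0.09],
    [0, 0, 0.09],
    [0, 0, 0.09],
    [0, 0, 0.03],
    [0, 0, 0],
  ],
  claw=[1, 1, 1, 1, 1],
)

```text
time_s: 6.5
tcp_pos: [0.5617, -0.1242, 0.1024]
tcp_rot: [0.575, 0.412, 0.574, -0.412]
ft_force: [-0.9, -0.3, -0.2]
gripper_width: -0.0001
```

```bash
python3 - <<'E'
from tab import *
plan(1.93,1)
tab("scene","scene5z",[.5601,-.0538])
E
```

```text
t 6.5 tcp [ 0.5617 -0.1242  0.1024] yaw_y 18.7 xz [ 0.    -0.001 -1.   ] F [-0.91 -0.28 -0.16] w -0.0001 q [ 0.9   0.75 -1.    1.84  0.76  0.99 -0.11]
phi_f 1.8734184773684917 r 0.06714737966310269
1 1.93 dp [0.05 0.  ] 0.01 turn 0.042
1.84 0.087 31
1.86 0.087 0
1.88 0.086 12
1.91 0.085 44
1.83 0.09 48
1.85 0.089 8
1.87 0.089 10
1.9 0.088 17
1.82 0.093 47
1.84 0.092 20
1.86 0.091 13
1.88 0.091 10
1.91 0.09 41
1.84 0.095 32
1.86 0.094 11
1.88 0.093 7
1.9 0.092 18
1.85 0.097 49
1.87 0.096 10
1.89 0.095 0
1.9 0.094 39
```

View pics/scene5z.png

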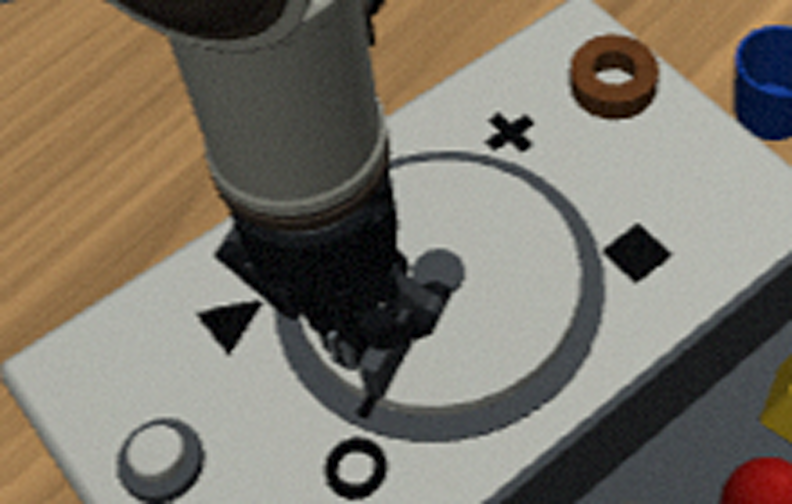

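Call:
send_rows(
  dp=[
    [0.03, 0.01, 0],
    [0.02, 0.01, 0],
    [0, 0, 0],
    [0, 0, 0],
    [0, 0, 0],
  ],
  turn=[
    [0, 0, 0.02],
    [0, 0, 0.02],
    [0, 0, 0],
    [0, 0, 0],
    [0, 0, 0],
  ],
  claw=[1, 1, 1, 1, 1],
)

```text
time_s: 7.05
tcp_pos: [0.5655, -0.1216, 0.1021]
tcp_rot: [0.582, 0.402, 0.582, -0.402]
ft_force: [-0.5, -0.8, -0.3]
gripper_width: -0.0001
```

```bash
python3 - <<'E'
from tab import *
plan(1.93,1)
tab("scene","scene6z",[.5601,-.0538])
E
```

```text
t 7.05 tcp [ 0.5655 -0.1216  0.1021] yaw_y 20.7 xz [ 0.  0. -1.] F [-0.53 -0.77 -0.28] w -0.0001 q [ 0.89  0.76 -1.01  1.83  0.77  1.   -0.08]
phi_f 1.940764660891111 r 0.0645813500151254
1 1.93 dp [ 0.   -0.03] 0.01 turn -0.002
1.91 0.085 38
1.92 0.087 14
1.94 0.086 5
1.96 0.086 14
1.91 0.09 37
1.93 0.089 8
1.95 0.088 0
1.97 0.088 45
1.9 0.092 49
1.92 0.092 16
1.94 0.091 6
1.96 0.09 9
1.9 0.094 33
1.92 0.094 5
1.95 0.093 11
1.97 0.092 40
1.91 0.096 36
1.93 0.096 11
1.95 0.095 11
```

View pics/scene6z.png

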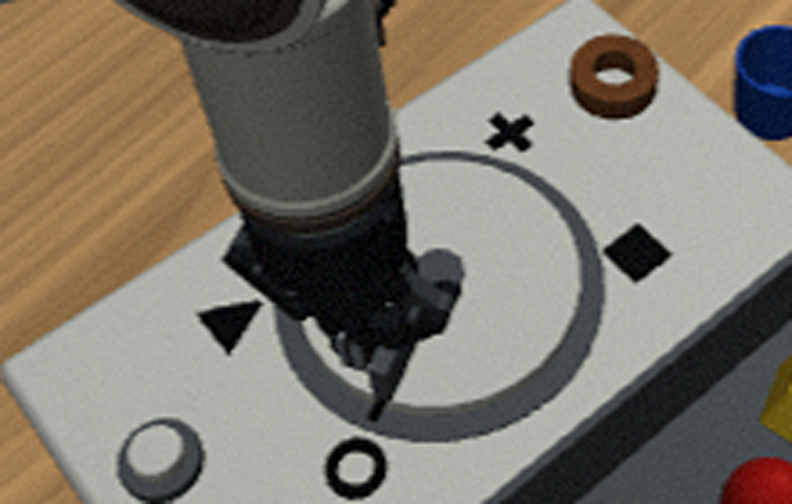

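Call:
send_rows(
  dp=[
    [-0.19, -0.07, 0],
    [0, 0, 0.2],
    [0, 0, 0.5],
    [0, 0, 0.3],
    [0, 0, 0],
  ],
  turn=[
    [0, 0, 0],
    [0, 0, 0],
    [0, 0, 0],
    [0, 0, 0],
    [0, 0, 0],
  ],
  claw=[1, 1, 1, 1, 1],
)

```text
time_s: 7.6
tcp_pos: [0.5546, -0.1262, 0.1818]
tcp_rot: [0.584, 0.403, 0.579, -0.401]
ft_force: [0.6, -0.8, 1.2]
gripper_width: -0.0
```

Call:
send_rows(
  dp=[
    [-0.14, -0.47, 0],
    [-0.14, -0.47, 0],
    [-0.13, -0.47, 0],
    [0, 0, 0],
    [0, 0, 0],
  ],
  turn=[
    [0, 0, 0],
    [0, 0, 0],
    [0, 0, 0],
    [0, 0, 0],
    [0, 0, 0],
  ],
  claw=[1, 1, 1, 1, 1],
)

```text
time_s: 8.1
tcp_pos: [0.5204, -0.2335, 0.1771]
tcp_rot: [0.581, 0.403, 0.581, -0.403]
ft_force: [-0.2, 0.4, -0.9]
gripper_width: 0.0
```

```bash
python3 - <<'E'
from tab import *
st()
tab("scene","scene7z",[.5601,-.0538])
s=arm.snapshot("scene"); cv2.imwrite("pics/scene7.png",cv2.resize(s["color"][180:380,60:330],None,fx=2.9,fy=2.9,interpolation=cv2.INTER_CUBIC))
E
```

```text
t 8.1 tcp [ 0.5204 -0.2335  0.1771] yaw_y 20.5 xz [ 0.     0.001 -1.   ] F [-0.2   0.37 -0.92] w 0.0 q [ 1.18  0.67 -1.11  1.8   0.67  1.11  0.19]
1.91 0.085 43
1.92 0.087 19
1.94 0.086 0
1.96 0.086 15
1.91 0.09 34
1.93 0.089 12
1.95 0.088 0
1.97 0.088 38
1.92 0.092 19
1.94 0.091 0
1.96 0.09 13
1.9 0.094 27
1.92 0.094 12
1.95 0.093 11
1.97 0.092 37
1.91 0.096 33
1.93 0.096 12
1.95 0.095 0
1.96 0.097 48
```

View pics/scene7.png

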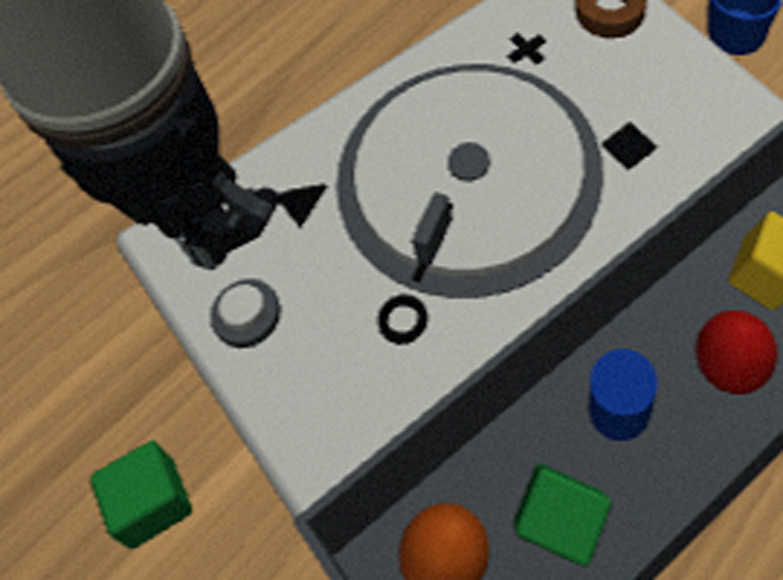

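Call:
send_rows(
  dp=[
    [0, 0, -0.45],
    [0, 0, -0.4],
    [0, 0, -0.07],
    [0, 0, 0],
    [0, 0, 0],
  ],
  turn=[
    [0, 0, 0],
    [0, 0, 0],
    [0, 0, 0],
    [0, 0, 0],
    [0, 0, 0],
  ],
  claw=[1, 1, 1, 1, 1],
)

```text
time_s: 8.7
tcp_pos: [0.5218, -0.2319, 0.1094]
tcp_rot: [0.582, 0.402, 0.581, -0.401]
ft_force: [0.7, 0.2, 0.7]
gripper_width: 0.0
```

Call:
send_rows(
  dp=[
    [0, 0, -0.04],
    [0, 0, -0.04],
    [0, 0, 0],
    [0, 0, 0],
  ],
  turn=[
    [0, 0, 0],
    [0, 0, 0],
    [0, 0, 0],
    [0, 0, 0],
  ],
  claw=[1, 1, 1, 1],
)

```text
time_s: 9.1
tcp_pos: [0.521, -0.2331, 0.1026]
tcp_rot: [0.582, 0.402, 0.581, -0.402]
ft_force: [0.3, -0.9, 1.2]
gripper_width: 0.0002
```

Call:
send_rows(
  dp=[
    [0, 0, -0.03],
    [0, 0, 0],
    [0, 0, 0],
  ],
  turn=[
    [0, 0, 0],
    [0, 0, 0],
    [0, 0, 0],
  ],
  claw=[1, 1, 1],
)

```text
time_s: 9.4
tcp_pos: [0.5209, -0.2331, 0.1001]
tcp_rot: [0.582, 0.402, 0.581, -0.402]
ft_force: [1.6, -1.6, 2.8]
gripper_width: -0.0002
```

Contact is building; continuing in small steps.

Call:
send_rows(
  dp=[
    [0, 0, -0.03],
    [0, 0, 0],
    [0, 0, 0],
  ],
  turn=[
    [0, 0, 0],
    [0, 0, 0],
    [0, 0, 0],
  ],
  claw=[1, 1, 1],
)

```text
time_s: 9.7
tcp_pos: [0.5209, -0.2331, 0.0978]
tcp_rot: [0.582, 0.402, 0.581, -0.402]
ft_force: [1.7, -1.0, 5.2]
gripper_width: -0.0001
```

Call:
send_rows(
  dp=[
    [0, 0, -0.03],
    [0, 0, 0],
    [0, 0, 0],
  ],
  turn=[
    [0, 0, 0],
    [0, 0, 0],
    [0, 0, 0],
  ],
  claw=[1, 1, 1],
)

```text
time_s: 10.0
tcp_pos: [0.521, -0.233, 0.0969]
tcp_rot: [0.582, 0.402, 0.581, -0.403]
ft_force: [-2.5, -0.0, 16.0]
gripper_width: 0.0001
```

Call:
send_rows(
  dp=[
    [0, 0, 0.1],
    [0, 0, 0.3],
    [0, 0, 0.6],
    [0, 0, 0.6],
    [0, 0, 0],
  ],
  turn=[
    [0, 0, 0],
    [0, 0, 0],
    [0, 0, 0],
    [0, 0, 0],
    [0, 0, 0],
  ],
  claw=[1, 1, 1, 1, 1],
)

```text
time_s: 10.5
tcp_pos: [0.5231, -0.2326, 0.2204]
tcp_rot: [0.584, 0.403, 0.579, -0.402]
ft_force: [1.0, 0.2, 0.7]
gripper_width: 0.0002
```

Call:
send_rows(
  dp=[
    [-0.3, -0.5, 0.2],
    [-0.3, -0.5, 0.2],
    [-0.3, -0.5, 0],
    [0, 0, 0],
    [0, 0, 0],
  ],
  turn=[
    [0, 0, 0],
    [0, 0, 0],
    [0, 0, 0],
    [0, 0, 0],
    [0, 0, 0],
  ],
  claw=[1, 1, 1, 1, 1],
)

```text
time_s: 11.0
tcp_pos: [0.451, -0.3462, 0.2439]
tcp_rot: [0.58, 0.403, 0.582, -0.403]
ft_force: [0.2, 0.3, -0.4]
gripper_width: 0.0004
```

```bash
python3 - <<'E'
from tab import *
st()
tab("scene","scene8z",[.5601,-.0538]); 
for n in ["scene","top"]:
    s=arm.snapshot(n); C=cloud(s)
    if n=="scene": cv2.imwrite("pics/scene8.png",cv2.resize(s["color"][150:380,60:350],None,fx=2.6,fy=2.6,interpolation=cv2.INTER_CUBIC))
    dd=C[...,:2]-[.520,-.234]; m=(np.hypot(dd[...,0],dd[...,1])<.035)&(C[...,2]>.078)&(C[...,2]<.11)&(s["color"].min(2)>140)
    print(n,"btn white",m.sum(),C[m].mean(0) if m.any() else 0)
    for q in ["toy_ring","toy_cup","toy_block"]:
        for d in arm.silhouettes(s,q)[:1]:
            m=d["region"]&(s["range_z"]>0); print(q,round(d["p"],2),d["box"],C[m].mean(0).round(4))
E
```

```text
t 11.0 tcp [ 0.451  -0.3462  0.2439] yaw_y 20.5 xz [-0.002  0.002 -1.   ] F [ 0.21  0.26 -0.45] w 0.0004 q [ 1.46  0.61 -1.19  1.74  0.6   1.22  0.47]
1.91 0.085 38
1.9 0.088 44
1.92 0.087 13
1.94 0.086 13
1.96 0.086 22
1.91 0.09 34
1.93 0.089 12
1.95 0.088 10
1.97 0.088 38
1.9 0.092 49
1.92 0.092 15
1.94 0.091 8
1.96 0.09 6
1.9 0.094 28
1.92 0.094 10
1.95 0.093 5
1.97 0.092 38
1.91 0.096 28
1.93 0.096 2
1.95 0.095 2
1.96 0.097 47
scene btn white 137 [ 0.51959399 -0.23244911  0.09374798]
toy_ring 0.79 [256.0, 168.2, 27.4, 26.2] [0.5468 0.1327 0.087 ]
toy_cup 0.79 [305.7, 164.4, 21.5, 33.6] [0.6166 0.2372 0.0385]
toy_block 0.74 [90.0, 330.0, 35.9, 35.7] [ 0.5421 -0.3521  0.0398]
top btn white 73 [ 0.52087508 -0.23298766  0.0914505 ]
toy_ring 0.75 [212.6, 163.9, 19.8, 24.4] [0.5476 0.1372 0.0882]
toy_cup 0.91 [178.7, 144.8, 24.1, 22.5] [0.6235 0.2393 0.0289]
toy_block 0.64 [374.1, 169.4, 19.3, 19.5] [ 0.537  -0.3475  0.0388]
```

View pics/scene8.png

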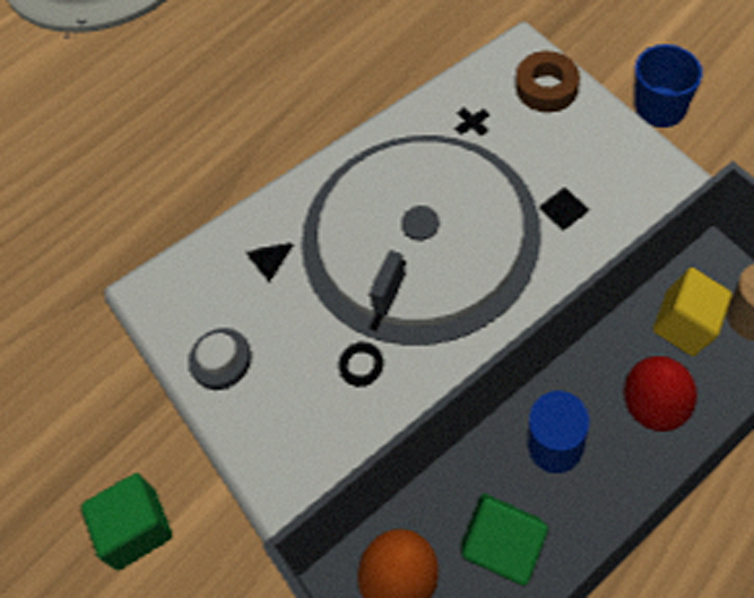

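The pointer tip (375,328) points at the ring symbol (361,364). The button at (219,358) is back up, the toys have not moved, and the arm is clear.

```bash
python3 -c "
from bench import arm
print(arm.hand_in())"
```

```text
the job is handed in; nothing more can be done
None
```

I set the selector to the ring symbol, pressed the start button once it was there, and handed the job in. The hand-in gives no verdict.

- **Selector:** I pushed the tab about 125° counter-clockwise with the closed fingertips. The pointer now reads about 1.935 rad (world angle) against 1.930 for the middle of the ring symbol, roughly 1 mm at the symbol. It read the same before and after the press.
- **Start button:** Contact began at a tool height of about 103 mm, and the button reached its stop at about 97 mm. That is about 6 mm of travel. The force was about 5 N near the bottom and 16 N against the stop, under the 35 N limit. Afterwards its top measured 93.7 mm in the "scene" view, the same as before.
- **Toys and arm:** All three toys measured within about 4 mm of their starting positions, which is within measuring noise. The arm ended clear of everything, and the clock was at about 11 s of the 48 s allowed.

The two cameras differed by 2–3 mm in absolute position. I therefore judged the final pointer angle within the "scene" view alone. No check failed.

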